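# Open the push-latch blade locker and fetch the cutter for the carton

## Robot

A 7-joint arm with a two-finger parallel gripper is mounted at the origin on a cart in front of the work surface, level with it; the furniture and walls round the work are solid. World frame = base frame: x ahead of the robot, y to its left, z up, the work surface at z = 0. Lengths are in m, angles in rad, forces in N, time in s.
With the tool pointing down it reaches from about 0.4 to 0.85 m from the base axis. Payload 10.4 kg.
Tool frame: the origin (TCP) lies between the finger pads; the fingertips stand 17 mm ahead of it and the grasp point (between the pads) lies 2 mm behind it; z points along the fingers, y is the direction in which the jaws open and shut (so a half turn about z gives the same grasp; the last joint's range is limited). The gripper opens to 85 mm and grips with 20 to 120 N. Pads are 22 mm wide; open, the fingers measure 114 mm over their backs; the gripper's body (76 mm by 85 mm) begins 54 mm behind the grasp point. The pads swing forward as they close: fully open they stand 13 mm farther back than shut.
Start: joints at [-1.257, 0.332, -0.065, 1.46, 0.022, 1.35, -0.088], TCP at [0.207, 0.59, 0.248] pointing down, gripper open.
Joint ranges: [-2.6, 2.6], [-0.5, 2.12], [-1.47, 1.34], [0.16, 2.42], [-1.27, 4.41], [0.06, 2.06], [-2.6, 2.6]. Speed limits (rad/s): [2.22, 2.22, 2.79, 2.79, 3.14, 3.14, 3.14].

## Interface

Orientations are given as a unit quaternion [x, y, z, w].
In Python, from workcell import manip gives the robot as it stands.
- The arm moves only by the tool jog_arm, never from a script. Its argument "steps" is one flat list of numbers, 5 for each row, row after row: the finger opening in m, from 0 to 0.0854, then the shift along the tool's x, y, z in m, then the turn about the tool's z in rad. In form: [gripper, x, y, z, twist, gripper, x, y, z, twist, ...]. A call has exactly 10 rows; each row is the pose to reach, as a shift and turn from the pose commanded when the call began, along the tool's axes at that moment; what a row does not reach only later rows make up. A row lasts 1/10 s, in which the tool goes at most 50 mm and 8.59 degrees, less where a joint would pass 70% of its speed; a pose out of reach is approached as far as the arm can. A call with a gripper value outside its range is refused whole. The fingers move at their own pace and stop on an object; "grip_force" is the grip in N (left out, the last holds). Time passes only in rows, so rows that repeat a pose let the fingers close, or fill a call up. It gives the time, the measured TCP pose, the force and the opening at its end, in the units of the state.
- manip.get_obs(): the state, without advancing time (a new reading comes with each control period).
- manip.camera(name): name is "side" or "top" or "wrist"; returns (picture, depth): 384x512x3 uint8, red, green, blue; 384x512 float32, m along the optical axis (not along the pixel's ray), 0 where there is no reading.
- manip.calibration(name): a dict with "mtx" (3x3 intrinsics, pixels), "world_to_cam" (4x4, takes a point from world to camera coordinates). Camera axes: x right, y down, z forward; pixel columns grow to the right and rows downward; lengths in m; the calibration is good to about 2 mm. A picture is of the moment at which its call begins: read the wrist's pose just before it. calibration takes no time and is no camera call; for the wrist camera it gives the pose at the moment of the call.
- manip.hand_in(): hands the job in, once; it reports no verdict.
The state is a dict: "clock": time; "joint_pos": joint angles; "joint_velocities": joint speeds; "tau": joint torques, N m; "position": TCP position; "ee_rot": TCP orientation; "ft_force": force on the tool from outside, world axes, zero at the start; "torque": the same for the moment, N m; "grip_width": opening from 0.0 (shut) to 1.0 (fully open).
Only numpy, scipy, OpenCV 4.12 (cv2) and the standard library are available. Lean on these libraries where they do the work, as an engineer would, in place of code of your own. Each camera call takes 0.05 s, during which the arm holds its last target.

## Task

Get the box cutter out for the taped carton: press the flush flap of the grey locker gently inward near its front edge until the catch lets go and it springs ajar, without forcing it against its stop. Then get under the front edge, swing the flap up and right over until it stays open, take the cutter out and lay it flat on top of the carton. Leave the tape roll, the adapter and the coasters where they are.

Things in the scene. Friction and masses are not known exactly. Their poses are not given: they have to be found in the camera images.
- locker: Grey steel case screwed to the table, 200 deep (x) x 250 wide (y) x 110 mm high; origin at the centre of its underside; its -x side is the front, towards the robot. Its whole top is a plain flush aluminium flap without a handle. Front and side walls are 6 mm thick and rise to 110 mm, the back wall to 102 mm.
- locker_floor (a point): Centre of the floor of the compartment under the flap, 50 mm above the table, axes as the locker's. The compartment is 138 mm (x) by 238 mm (y); a wall 80 mm high (from the table) parts it from the catch chamber at the front.
- flap (a joint): Flap angle (rad): 0 latched and flush, negative when pressed in, about +0.33 sprung ajar (front edge 60 mm up), pi/2 upright, 2.8 lying over at the back. Ajar it swings freely (0.25 kg, damped) but sinks back to ajar unless moved past upright; then it falls over by itself and rests at 2.8.
- flap_hinge (a point): Middle of the flap's hinge line, which runs along the locker's y at its far top edge, 108 mm above the table and 88 mm behind the locker's centre. Axes turn with the flap: x away from its front edge, z out of its upper face.
- flap_press (a point): Point to press: small dark ring on the flap's upper face, mid-width, 155 mm from the hinge line. Moving it inward takes 2 to 7 N. Between 2 and 18 mm inward (differs each time, unseen) the catch lets go, and stays so; about 2 mm deeper is a solid stop. So press slowly until it turns hard (10 to 15 N, never over 30), then let it come up.
- flap_edge (a point): Middle of the flap's front upper edge, 180 mm from the hinge line; the flap is 234 mm wide and 10 mm thick. Within 20 mm of its middle a bar and two pins hang up to 65 mm under it near the edge; the lifting plunger (12 mm across) touches it 108 mm towards the locker's +y.
- flap_under (a point): A good place to get under the front edge of the ajar flap with a finger tilted 30 to 45 degrees: on its underside, 12 mm in from the edge, 60 mm from the middle towards the locker's -y. The like place towards +y serves as well. Axes as the flap's.
- box_cutter: Snap-off cutter with a blue plastic body, blade retracted, about 22 mm wide (x), 160 mm long (y, from -65 to +80 mm at the solid part) and 14 mm thick where it is gripped; 60 g. Origin on its underside. It lies flat on the compartment floor, roughly along the locker's y, hidden until the flap is open.
- carton: Taped brown shipping carton, 166 x 227 x 134 mm (x, y, z), which does not move; origin at the centre of its underside. Its flat top is 134 mm above the table.
- tape_roll: Bystander: tan roll of packing tape lying flat, 96 mm across, 45 mm high; origin at the centre of its underside.
- adapter: Bystander: black power adapter brick, 56 x 116 x 34 mm; origin at the centre of its underside.
- coasters: Bystander: banded stack of square felt coasters, 97 x 98 x 42 mm; origin at the centre of its underside.

How it is judged:
By the outcome, as a careful person would: the job done as asked, in the order asked, and still so for the second after the job is handed in, with the robot touching nothing.
It also fails if it takes over 72 s, if anything falls off the work surface, if the arm or the gripper's body presses on something with over 40 N, if the wrist force passes 120 N, or if a joint passes its speed limit or range.

## Working session

There is one attempt and no reset: what is moved stays moved. The work goes in short steps, Python scripts to look and compute and a tool call to move; the robot and the scene stay as the last step left them, time stands still between calls to the robot, and variables do not carry over. Pictures are saved under pics/ and viewed, and the job is handed in when it is done.

Besides the shell and the picture viewer there is one more tool, called after "Request:" as name(argument=value, ...) on one line, values as JSON. jog_arm: Moves the arm, as the interface text tells. Its arguments: {"type":"object","properties":{"steps":{"type":"array"},"grip_force":{"type":"number"}},"required":["steps"]}

```bash
ls; mkdir -p pics
python3 - <<'E'
from workcell import manip
import cv2,numpy as np
o=manip.get_obs();print({k:np.round(v,3).tolist() for k,v in o.items()})
for n in ["side","top"]:
    im,d=manip.camera(n); cv2.imwrite(f"pics/{n}0.png",im[:,:,::-1]); np.save(f"{n}0.npy",d)
    c=manip.calibration(n);print(n,np.round(c["mtx"],1).tolist(),np.round(c["world_to_cam"],3).tolist())
E
```

```text
pics
{'clock': 0.0, 'joint_pos': [-1.257, 0.333, -0.065, 1.461, 0.022, 1.35, -0.089], 'joint_velocities': [-0.001, 0.001, 0.001, 0.0, 0.0, -0.001, -0.0], 'tau': [-0.001, -62.545, 0.049, -39.163, 0.016, 0.01, -0.0], 'position': [0.206, 0.59, 0.248], 'ee_rot': [0.168, 0.986, -0.001, -0.0], 'ft_force': [-0.094, -0.241, -0.223], 'torque': [0.012, 0.012, 0.005], 'grip_width': 1.003}
side [[491.4, 0.0, 255.3], [0.0, 491.4, 192.5], [0.0, 0.0, 1.0]] [[0.917, -0.398, -0.001, -0.475], [-0.257, -0.591, -0.764, 0.179], [0.304, 0.701, -0.645, 1.375], [0.0, 0.0, 0.0, 1.0]]
top [[407.7, 0.0, 258.2], [0.0, 407.7, 191.3], [0.0, 0.0, 1.0]] [[0.008, -1.0, -0.0, -0.032], [-0.997, -0.008, -0.082, 0.513], [0.082, 0.001, -0.997, 1.159], [0.0, 0.0, 0.0, 1.0]]
```

View pics/side0.png

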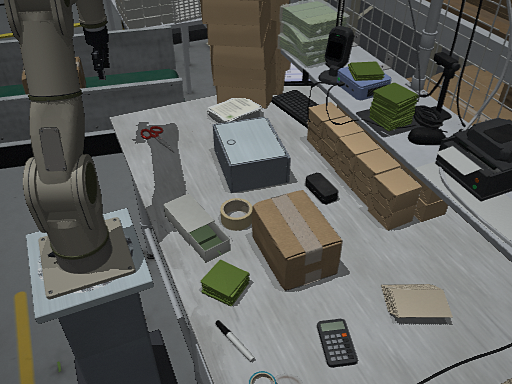

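View pics/top0.png

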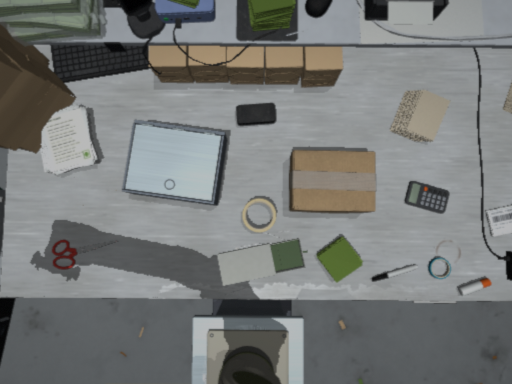

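```bash
cat > h.py <<'E'
import numpy as np,cv2
from workcell import manip
def cloud(n,d,c=None):
    c=c or manip.calibration(n); K=c["mtx"];T=np.linalg.inv(c["world_to_cam"])
    v,u=np.mgrid[:d.shape[0],:d.shape[1]]
    P=np.stack([(u-K[0,2])*d/K[0,0],(v-K[1,2])*d/K[1,1],d,np.ones_like(d)],-1)@T.T
    P=P[...,:3]; P[d==0]=np.nan; return P
E
python3 - <<'E'
from h import *
d=np.load("top0.npy");P=cloud("top",d)
for nm,(r0,r1,c0,c1),zr in [("locker",(110,215,110,240),(.095,.125)),("carton",(135,225,275,390),(.12,.15)),("tape",(185,245,230,290),(.035,.055)),("adapter",(95,130,230,282),(.02,.05)),("coaster",(225,290,305,370),(.03,.055)),("box",(235,290,210,308),(.01,.1))]:
    Q=P[r0:r1,c0:c1].reshape(-1,3);Q=Q[(Q[:,2]>zr[0])&(Q[:,2]<zr[1])]
    if len(Q)<10: print(nm,len(Q));continue
    r=cv2.minAreaRect((Q[:,:2]*1000).astype(np.float32));print(nm,len(Q),np.round(r[0],1),np.round(r[1],1),round(r[2],1),"z",np.round(np.nanmedian(Q[:,2]),4),Q[:,2].max())
    if nm in("locker","carton"):print(np.round(cv2.boxPoints(r)))
print(P[184,169],P[163,175])
im=cv2.imread("pics/top0.png");cv2.imwrite("pics/l.png",cv2.resize(im[110:215,110:240],None,fx=5,fy=5))
E
```

```text
locker 6680 [586.6 200.8] [250.6 200.7] 82.5 z 0.1104 0.11851695205479551
[[471.  90.]
 [670.  64.]
 [702. 312.]
 [503. 338.]]
carton 5036 [ 534.8 -227.6] [221.3 161.1] 89.4 z 0.1321 0.13976573790558766
[[ 453. -337.]
 [ 614. -339.]
 [ 617. -118.]
 [ 455. -116.]]
tape 369 [440.9 -51.3] [156.8 131. ] 0.8 z 0.0458 0.05496153683544258
adapter 771 [740.8 -19.2] [ 56.9 114.8] 3.9 z 0.0349 0.04209905378833212
coaster 1136 [ 319.1 -234.9] [118.4 144.6] 34.3 z 0.0419 0.05061142362752791
box 2120 [317.2 -46.1] [ 88.2 251.6] 12.0 z 0.0521 0.05873789640206306
[0.52317565 0.21044585 0.11212826] [0.5797603  0.19550356 0.11351012]
```

View pics/l.png

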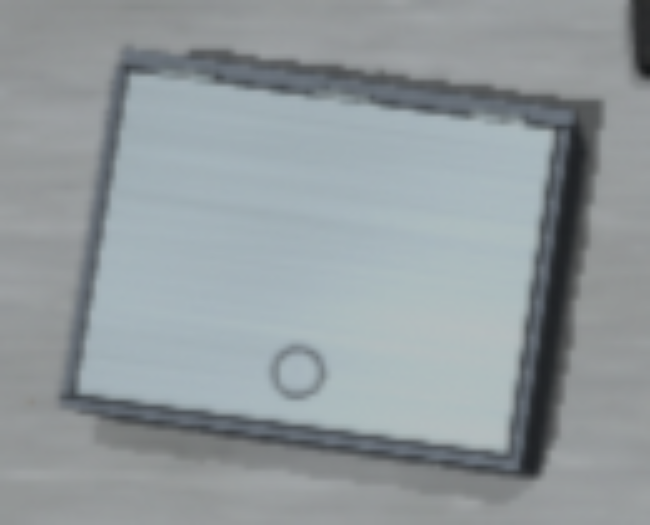

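```bash
cat >> h.py <<'E'
from scipy.spatial.transform import Rotation as R
C=np.array([.5866,.2008,0]);YAW=np.radians(-7.5)
def L(x,y,z): # locker mm -> world m
    c,s=np.cos(YAW),np.sin(YAW);return C+np.array([c*x-s*y,s*x+c*y,z])/1000
def go(target,tooly_deg=None,ref=None):
    o=manip.get_obs();p=np.array(o["position"]) if ref is None else np.array(ref);M=R.from_quat(o["ee_rot"]).as_matrix()
    s=M.T@(np.array(target)-p)
    a=np.degrees(np.arctan2(M[1,1],M[0,1]));tw=None
    if tooly_deg is not None: tw=-np.radians((tooly_deg-a+180)%360-180)
    print("shift mm",np.round(s*1000,1),"twist",tw,"tooly",round(a,1))
def st():
    o=manip.get_obs();print(round(o["clock"],2),"pos",np.round(np.array(o["position"])*1000,1),"q",np.round(o["ee_rot"],3),"F",np.round(o["ft_force"],2),"g",round(float(o["grip_width"]),3),"j",np.round(o["joint_pos"],2))
E
python3 -c "
from h import *
go(L(-67,0,180),82.5); print(L(-67,0,127))"
```

```text
shift mm [-421.7 -254.9   67.9] twist -0.2059139980768131 tooly 70.7
[0.52017319 0.20954525 0.127     ]
```

Request:
jog_arm(steps=[0,-0.422,-0.255,0.03,-0.206,0,-0.422,-0.255,0.03,-0.206,0,-0.422,-0.255,0.03,-0.206,0,-0.422,-0.255,0.03,-0.206,0,-0.422,-0.255,0.03,-0.206,0,-0.422,-0.255,0.03,-0.206,0,-0.422,-0.255,0.03,-0.206,0,-0.422,-0.255,0.03,-0.206,0,-0.422,-0.255,0.03,-0.206,0,-0.422,-0.255,0.03,-0.206])

```text
clock: 1.1
position: [0.5217, 0.2072, 0.218]
ee_rot: [0.066, 0.998, -0.0, -0.0]
ft_force: [0.8, 0.1, -0.3]
grip_width: -0.003
```

```bash
python3 -c "
from h import *
st();go(L(-67,0,130),82.5)"
```

```text
1.1 pos [521.7 207.2 218. ] q [ 0.066  0.998 -0.    -0.   ] F [ 0.81  0.09 -0.35] g -0.003 j [-0.66  0.21  0.23  1.69 -0.05  1.25  1.02]
shift mm [ 1.8  2.1 88. ] twist -0.0009873409647569345 tooly 82.4
```

Request:
jog_arm(steps=[0,0.002,0.002,0.02,0,0,0.002,0.002,0.04,0,0,0.002,0.002,0.06,0,0,0.002,0.002,0.07,0,0,0.002,0.002,0.078,0,0,0.002,0.002,0.082,0,0,0.002,0.002,0.085,0,0,0.002,0.002,0.087,0,0,0.002,0.002,0.088,0,0,0.002,0.002,0.088,0])

```text
clock: 2.1
position: [0.5189, 0.2121, 0.1305]
ee_rot: [0.065, 0.998, 0.0, 0.0]
ft_force: [1.5, -0.3, -0.7]
grip_width: -0.0
```

```bash
python3 -c "
from h import *
st();im,d=manip.camera('side');cv2.imwrite('pics/s1.png',cv2.resize(im[60:240,130:370,::-1],None,fx=3,fy=3))"
```

```text
2.1 pos [518.9 212.1 130.5] q [0.065 0.998 0.    0.   ] F [ 1.47 -0.29 -0.72] g -0.0 j [-0.66  0.29  0.22  1.79 -0.07  1.07  1.03]
```

View pics/s1.png

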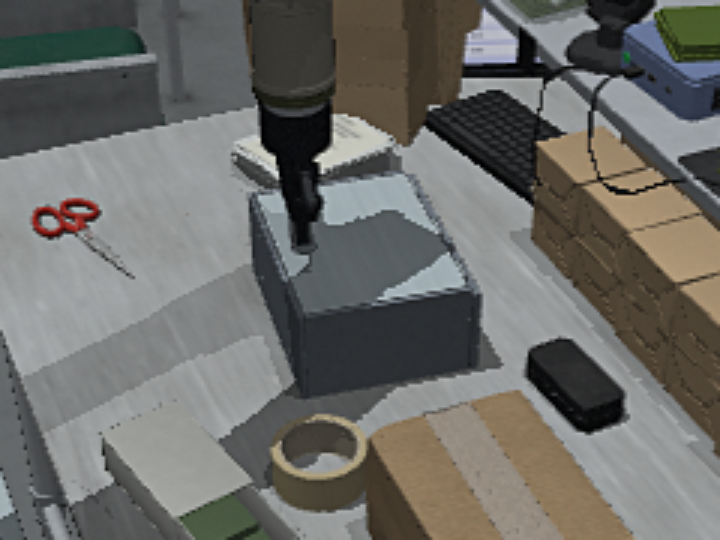

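Request:
jog_arm(steps=[0,0,0,0.0005,0,0,0,0,0.001,0,0,0,0,0.0015,0,0,0,0,0.002,0,0,0,0,0.0025,0,0,0,0,0.003,0,0,0,0,0.0035,0,0,0,0,0.004,0,0,0,0,0.0045,0,0,0,0,0.0045,0])

```text
clock: 3.15
position: [0.5188, 0.212, 0.1258]
ee_rot: [0.065, 0.998, 0.0, -0.0]
ft_force: [-0.8, -0.9, 2.0]
grip_width: 0.001
```

Request:
jog_arm(steps=[0,0,0,0.0003,0,0,0,0,0.0006,0,0,0,0,0.0009,0,0,0,0,0.0012,0,0,0,0,0.0015,0,0,0,0,0.0018,0,0,0,0,0.002,0,0,0,0,0.002,0,0,0,0,0.002,0,0,0,0,0.002,0])

```text
clock: 4.15
position: [0.5188, 0.212, 0.1238]
ee_rot: [0.065, 0.998, 0.0, -0.0]
ft_force: [-1.2, -0.2, 2.7]
grip_width: 0.001
```

Request:
jog_arm(steps=[0,0,0,0.0003,0,0,0,0,0.0006,0,0,0,0,0.0009,0,0,0,0,0.0012,0,0,0,0,0.0015,0,0,0,0,0.0018,0,0,0,0,0.002,0,0,0,0,0.002,0,0,0,0,0.002,0,0,0,0,0.002,0])

```text
clock: 5.15
position: [0.5189, 0.212, 0.1218]
ee_rot: [0.065, 0.998, 0.0, 0.0]
ft_force: [-0.3, -0.6, 2.3]
grip_width: 0.0
```

Request:
jog_arm(steps=[0,0,0,0.0003,0,0,0,0,0.0006,0,0,0,0,0.0009,0,0,0,0,0.0012,0,0,0,0,0.0015,0,0,0,0,0.0018,0,0,0,0,0.002,0,0,0,0,0.002,0,0,0,0,0.002,0,0,0,0,0.002,0])

```text
clock: 6.15
position: [0.5189, 0.212, 0.1198]
ee_rot: [0.065, 0.998, 0.0, 0.0]
ft_force: [0.9, -0.7, 3.7]
grip_width: 0.001
```

Request:
jog_arm(steps=[0,0,0,0.0003,0,0,0,0,0.0006,0,0,0,0,0.0009,0,0,0,0,0.0012,0,0,0,0,0.0015,0,0,0,0,0.0018,0,0,0,0,0.002,0,0,0,0,0.002,0,0,0,0,0.002,0,0,0,0,0.002,0])

```text
clock: 7.15
position: [0.5189, 0.212, 0.1178]
ee_rot: [0.065, 0.998, 0.0, 0.0]
ft_force: [1.4, 0.3, 2.8]
grip_width: 0.003
```

Request:
jog_arm(steps=[0,0,0,0.0003,0,0,0,0,0.0006,0,0,0,0,0.0009,0,0,0,0,0.0012,0,0,0,0,0.0015,0,0,0,0,0.0018,0,0,0,0,0.002,0,0,0,0,0.002,0,0,0,0,0.002,0,0,0,0,0.002,0])

```text
clock: 8.15
position: [0.519, 0.212, 0.116]
ee_rot: [0.065, 0.998, 0.0, 0.0]
ft_force: [1.4, -0.3, 4.6]
grip_width: 0.0
```

Request:
jog_arm(steps=[0,0,0,0.0003,0,0,0,0,0.0006,0,0,0,0,0.0009,0,0,0,0,0.0012,0,0,0,0,0.0015,0,0,0,0,0.0015,0,0,0,0,0.0015,0,0,0,0,0.0015,0,0,0,0,0.0015,0,0,0,0,0.0015,0])

```text
clock: 9.15
position: [0.5191, 0.212, 0.1146]
ee_rot: [0.065, 0.998, 0.0, 0.0]
ft_force: [2.4, -0.9, 5.6]
grip_width: 0.003
```

Request:
jog_arm(steps=[0,0,0,0.0003,0,0,0,0,0.0006,0,0,0,0,0.0009,0,0,0,0,0.0012,0,0,0,0,0.0015,0,0,0,0,0.0015,0,0,0,0,0.0015,0,0,0,0,0.0015,0,0,0,0,0.0015,0,0,0,0,0.0015,0])

```text
clock: 10.15
position: [0.5192, 0.212, 0.1136]
ee_rot: [0.065, 0.998, 0.0, 0.0]
ft_force: [-0.7, -1.8, 10.6]
grip_width: -0.001
```

Request:
jog_arm(steps=[0,0,0,0.0002,0,0,0,0,0.0004,0,0,0,0,0.0006,0,0,0,0,0.0006,0,0,0,0,0.0006,0,0,0,0,0.0006,0,0,0,0,0.0006,0,0,0,0,0.0006,0,0,0,0,0.0006,0,0,0,0,0.0006,0])

```text
clock: 11.15
position: [0.5193, 0.2121, 0.1134]
ee_rot: [0.065, 0.998, 0.0, 0.0]
ft_force: [-1.9, -2.8, 15.0]
grip_width: 0.0
```

Request:
jog_arm(steps=[0,0,0,-0.005,0,0,0,0,-0.012,0,0,0,0,-0.02,0,0,0,0,-0.03,0,0,0,0,-0.04,0,0,0,0,-0.052,0,0,0,0,-0.064,0,0,0,0,-0.076,0,0,0,0,-0.085,0,0,0,0,-0.085,0])

```text
clock: 12.15
position: [0.5194, 0.2124, 0.1987]
ee_rot: [0.065, 0.998, 0.001, 0.001]
ft_force: [-0.0, 0.6, 0.0]
grip_width: 0.001
```

```bash
python3 -c "
from h import *
st();im,d=manip.camera('side');cv2.imwrite('pics/s2.png',cv2.resize(im[60:240,130:370,::-1],None,fx=3,fy=3))
P=cloud('side',d)
# flap points: in locker frame
Q=P.reshape(-1,3)-C;c,s=np.cos(YAW),np.sin(YAW)
lx=(c*Q[:,0]+s*Q[:,1])*1e3;ly=(-s*Q[:,0]+c*Q[:,1])*1e3;z=Q[:,2]*1e3
m=(abs(lx)<110)&(abs(ly+70)<30)&(z>100)&(z<185)
for a in range(-105,100,10):
    k=m&(abs(lx-a)<5)
    if k.sum(): print(a,k.sum(),np.round(np.percentile(z[k],[10,50,90])))
go(L(-140,-70,160),82.5)"
```

```text
12.15 pos [519.4 212.4 198.7] q [0.065 0.998 0.001 0.001] F [-0.01  0.57  0.04] g 0.001 j [-0.66  0.22  0.22  1.71 -0.05  1.21  1.01]
-105 13 [101. 108. 112.]
-95 16 [108. 111. 113.]
-85 30 [161. 167. 170.]
-75 34 [164. 166. 169.]
-65 28 [161. 163. 166.]
-55 32 [157. 160. 162.]
-45 32 [154. 157. 159.]
-35 32 [150. 153. 155.]
-25 27 [146. 149. 152.]
-15 33 [144. 146. 149.]
-5 25 [141. 143. 145.]
5 30 [137. 139. 142.]
15 27 [134. 136. 139.]
25 31 [130. 133. 135.]
35 27 [126. 129. 131.]
45 26 [122. 126. 128.]
55 25 [120. 122. 124.]
65 28 [117. 118. 120.]
75 29 [114. 115. 118.]
85 21 [109. 112. 115.]
95 20 [101. 103. 106.]
shift mm [ 71.5 -72.4  37.6] twist 0.0001581773690541754 tooly 82.5
```

View pics/s2.png

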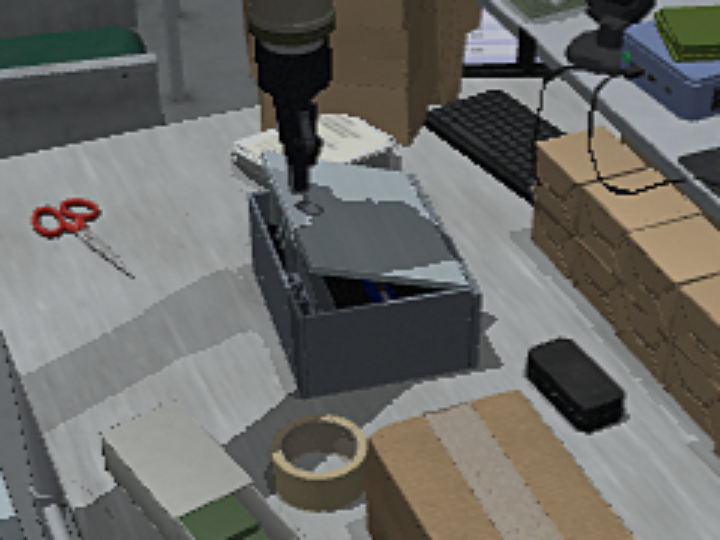

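Request:
jog_arm(steps=[0,0.025,0,0,0,0,0.055,-0.02,0,0,0,0.07,-0.05,0,0,0,0.0715,-0.0725,0,0,0,0.0715,-0.0725,0.015,0,0,0.0715,-0.0725,0.03,0,0,0.0715,-0.0725,0.04,0,0,0.0715,-0.0725,0.044,0,0,0.0715,-0.0725,0.044,0,0,0.0715,-0.0725,0.044,0])

```text
clock: 13.2
position: [0.4387, 0.1496, 0.1535]
ee_rot: [0.065, 0.998, 0.0, 0.0]
ft_force: [0.3, -0.2, 0.0]
grip_width: 0.001
```

```bash
python3 -c "
from h import *
st();im,d=manip.camera('side');cv2.imwrite('pics/s3.png',cv2.resize(im[60:240,130:370,::-1],None,fx=3,fy=3))
for x,z in [(-100,156),]: go(L(x,-70,z),82.5)
for a in np.arange(.33,1.75,.1): print(round(a,2),np.round([88-180*np.cos(a)-10*np.sin(a)-11+95,108+180*np.sin(a)-10*np.cos(a)-157]))"
```

```text
13.2 pos [438.7 149.6 153.5] q [0.065 0.998 0.    0.   ] F [ 0.3  -0.23  0.05] g 0.001 j [-0.66  0.05  0.24  2.   -0.01  1.09  1.03]
shift mm [-39.9  -0.   -2.3] twist 0.0002166768872755677 tooly 82.5
0.33 [-2. -0.]
0.43 [ 4. 17.]
0.53 [12. 33.]
0.63 [21. 49.]
0.73 [31. 64.]
0.83 [43. 77.]
0.93 [56. 89.]
1.03 [ 71. 100.]
1.13 [ 86. 110.]
1.23 [102. 117.]
1.33 [119. 123.]
1.43 [137. 128.]
1.53 [155. 130.]
1.63 [173. 131.]
1.73 [191. 130.]
```

View pics/s3.png

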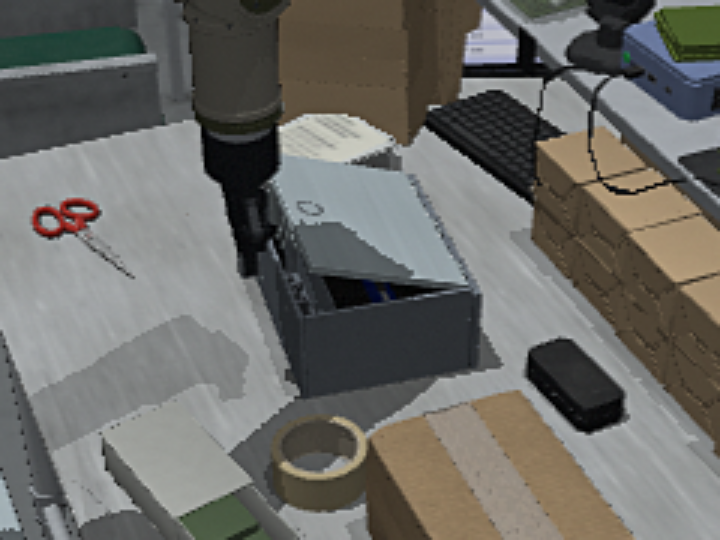

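Request:
jog_arm(steps=[0,-0.01,0,0,0,0,-0.02,0,0,0,0,-0.03,0,0,0,0,-0.035,0,0,0,0,-0.038,0,0,0,0,-0.04,0,0,0,0,-0.042,0,0,0,0,-0.044,0,0,0,0,-0.045,0,0,0,0,-0.046,0,-0.001,0])

```text
clock: 14.25
position: [0.4812, 0.1438, 0.1533]
ee_rot: [0.065, 0.998, -0.0, -0.003]
ft_force: [-13.8, 1.0, 4.7]
grip_width: -0.001
```

```bash
python3 -c "
from h import *
st();im,d=manip.camera('side');cv2.imwrite('pics/s4.png',cv2.resize(im[60:240,130:370,::-1],None,fx=3,fy=3))
go(L(-94,-70,154.5),82.5)"
```

```text
14.25 pos [481.2 143.8 153.3] q [ 0.065  0.998 -0.    -0.003] F [-13.8    0.99   4.65] g -0.001 j [-0.62  0.14  0.26  1.91 -0.04  1.1   1.1 ]
shift mm [-3.1  0.2 -1.2] twist 0.0013347210548475138 tooly 82.6
```

View pics/s4.png

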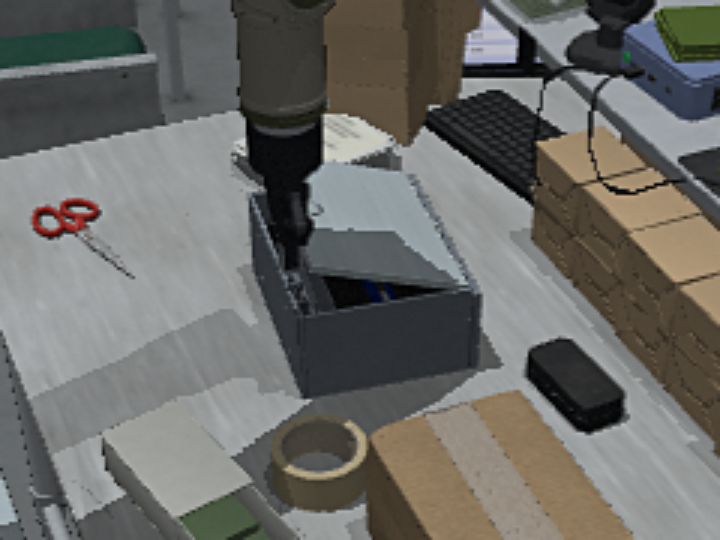

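Request:
jog_arm(steps=[0,-0.002,0,-0.009,0,0,-0.005,0,-0.016,0,0,-0.0075,0,-0.022,0,0,-0.011,0,-0.029,0,0,-0.014,0,-0.035,0,0,-0.0175,0,-0.0415,0,0,-0.021,0,-0.048,0,0,-0.025,0,-0.054,0,0,-0.029,0,-0.06,0,0,-0.033,0,-0.066,0])

```text
clock: 15.3
position: [0.5163, 0.1393, 0.2203]
ee_rot: [0.065, 0.998, -0.0, -0.001]
ft_force: [-0.7, 0.7, -0.7]
grip_width: 0.004
```

```bash
python3 -c "
from h import *
st();im,d=manip.camera('side');cv2.imwrite('pics/s5.png',cv2.resize(im[30:240,130:370,::-1],None,fx=3,fy=2.8))
go(L(-61,-70,220.5),82.5)"
```

```text
15.3 pos [516.3 139.3 220.3] q [ 0.065  0.998 -0.    -0.001] F [-0.71  0.66 -0.71] g 0.004 j [-0.6   0.15  0.28  1.75 -0.04  1.25  1.13]
shift mm [0.5 0.1 0.9] twist 0.00023839603022397866 tooly 82.5
```

View pics/s5.png

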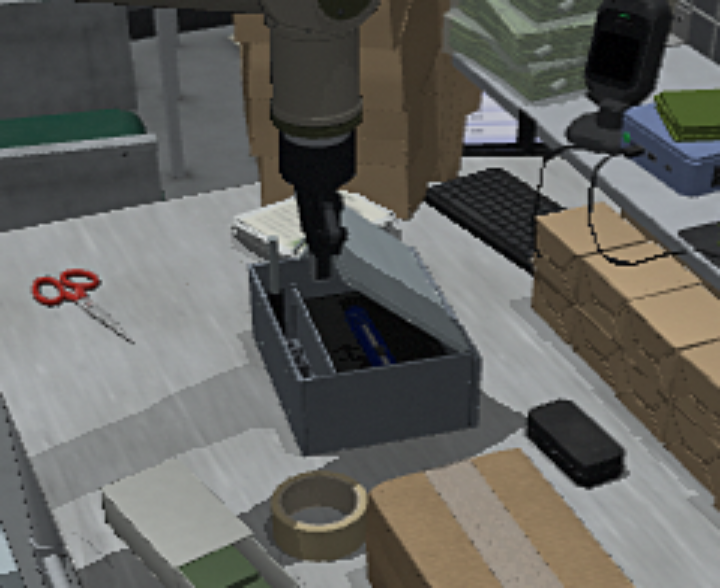

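Request:
jog_arm(steps=[0,-0.009,0,-0.01,0,0,-0.018,0,-0.019,0,0,-0.0275,0,-0.027,0,0,-0.038,0,-0.035,0,0,-0.048,0,-0.042,0,0,-0.059,0,-0.048,0,0,-0.07,0,-0.053,0,0,-0.082,0,-0.057,0,0,-0.095,0,-0.061,0,0,-0.107,0,-0.064,0])

```text
clock: 16.35
position: [0.6235, 0.1252, 0.2842]
ee_rot: [0.065, 0.998, 0.0, 0.0]
ft_force: [-1.0, -0.5, -1.1]
grip_width: -0.0
```

```bash
python3 -c "
from h import *
st();im,d=manip.camera('side');cv2.imwrite('pics/s6.png',cv2.resize(im[30:240,130:370,::-1],None,fx=3,fy=2.8))
go(L(46,-70,284.5),82.5)"
```

```text
16.35 pos [623.5 125.2 284.2] q [0.065 0.998 0.    0.   ] F [-1.   -0.52 -1.05] g -0.0 j [-0.52  0.35  0.33  1.39 -0.11  1.42  1.25]
shift mm [ 1.8  0.5 -0.2] twist -0.0004281430215370791 tooly 82.5
```

View pics/s6.png

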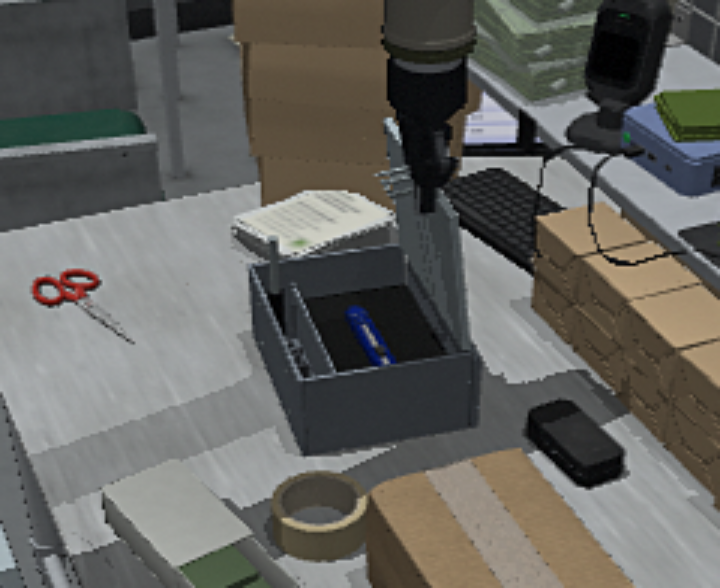

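Request:
jog_arm(steps=[0,-0.008,0,-0.001,0,0,-0.016,0,-0.002,0,0,-0.025,0,-0.003,0,0,-0.034,0,-0.003,0,0,-0.043,0,-0.003,0,0,-0.052,0,-0.003,0,0,-0.06,0,-0.003,0,0,-0.066,0,-0.002,0,0,-0.068,0,-0.002,0,0,-0.05,0,-0.002,0])

```text
clock: 17.4
position: [0.6733, 0.1179, 0.2851]
ee_rot: [0.066, 0.998, -0.001, -0.0]
ft_force: [-0.2, 0.3, 0.0]
grip_width: 0.001
```

```bash
python3 -c "
from h import *
st();im,d=manip.camera('top');cv2.imwrite('pics/t7.png',im[:,:,::-1])
im,d=manip.camera('side');cv2.imwrite('pics/s7.png',cv2.resize(im[30:240,130:370,::-1],None,fx=3,fy=2.8))"
```

```text
17.4 pos [673.3 117.9 285.1] q [ 0.066  0.998 -0.001 -0.   ] F [-0.24  0.28  0.02] g 0.001 j [-0.47  0.46  0.34  1.24 -0.15  1.46  1.29]
```

View pics/s7.png

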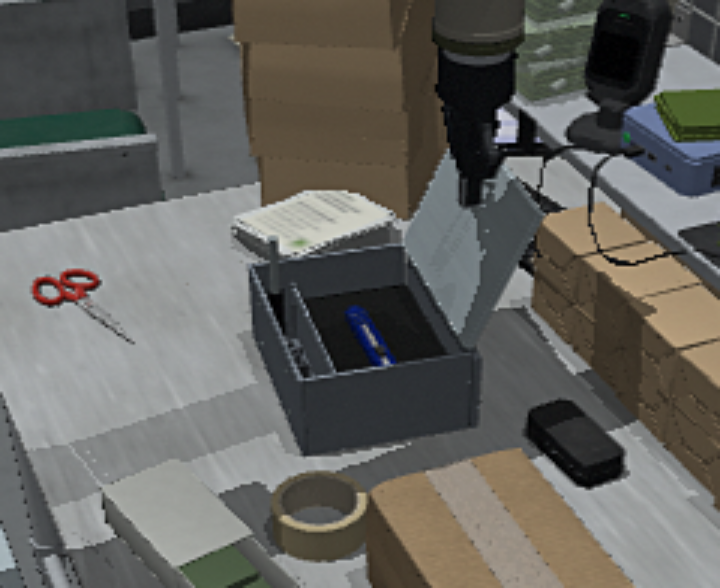

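Request:
jog_arm(steps=[0,0.02,0.005,0,0.1,0,0.04,0.02,-0.005,0.3,0.03,0.05,0.04,-0.01,0.45,0.05,0.055,0.06,-0.015,0.6,0.05,0.06,0.07,-0.015,0.75,0.05,0.06,0.07,-0.015,0.9,0.05,0.06,0.07,-0.015,1.05,0.05,0.06,0.07,-0.015,1.2,0.05,0.06,0.07,-0.015,1.35,0.05,0.06,0.07,-0.015,1.5])

```text
clock: 18.5
position: [0.6224, 0.196, 0.3015]
ee_rot: [0.713, 0.701, 0.0, 0.0]
ft_force: [-0.2, 0.5, 0.3]
grip_width: 0.582
```

```bash
python3 -c "
from h import *
st()
c=manip.calibration('wrist');im,d=manip.camera('wrist');cv2.imwrite('pics/w8.png',im[:,:,::-1]);np.save('w8.npy',d);np.savez('w8c.npz',**c)
im,d=manip.camera('side');cv2.imwrite('pics/s8.png',cv2.resize(im[30:240,130:370,::-1],None,fx=3,fy=2.8));np.save('s8.npy',d)"
```

```text
18.5 pos [622.4 196.  301.5] q [0.713 0.701 0.    0.   ] F [-0.24  0.54  0.28] g 0.582 j [-0.76  0.4   0.54  1.32 -0.2   1.47 -0.25]
```

View pics/w8.png

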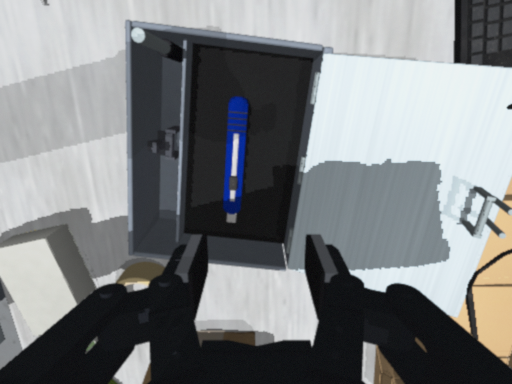

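View pics/s8.png

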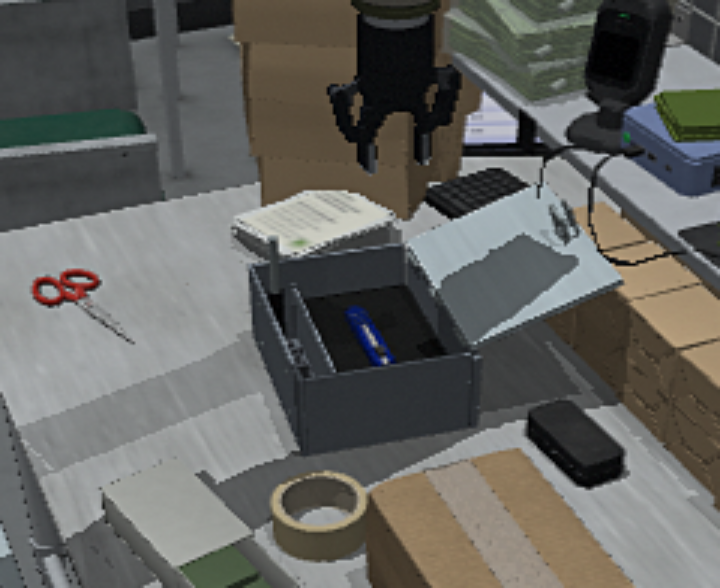

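```bash
python3 -c "
from h import *
d=np.load('w8.npy');c=dict(np.load('w8c.npz'));P=cloud('wrist',d,c)
im=cv2.imread('pics/w8.png').astype(int);b,g,r=im[...,0],im[...,1],im[...,2]
m=(b>r+40)&(b>g+30);m[:80]=0;m[240:]=0;m[:,:200]=0;m[:,270:]=0
Q=P[m];print(len(Q),np.nanmedian(Q,0),np.nanpercentile(Q[:,2],[5,50,95]))
rc=cv2.minAreaRect((Q[:,:2]*1000).astype(np.float32));print(rc);print(cv2.boxPoints(rc))
for u,v in [(238,98),(235,155),(232,214),(232,222),(210,200),(270,200),(183,60),(190,45),(312,50),(283,240),(290,180)]: 
  p=P[v,u]; q=p-C;k,s=np.cos(YAW),np.sin(YAW);print((u,v),np.round(p*1000),'locker',np.round([(k*q[0]+s*q[1])*1e3,(-s*q[0]+k*q[1])*1e3]))
"
```

```text
1844 [0.5988765  0.21056361 0.0639252 ] [0.05065122 0.0639252  0.06531762]
((596.0927734375, 197.4246826171875), (144.25267028808594, 20.93842315673828), 82.66414642333984)
[[576.49976  127.22548 ]
 [597.26685  124.551956]
 [615.6858   267.6239  ]
 [594.9187   270.29742 ]]
(238, 98) [604. 268.  63.] locker [ 8. 68.]
(235, 155) [598. 202.  64.] locker [11.  2.]
(232, 214) [591. 125.  64.] locker [ 14. -75.]
(232, 222) [590. 110.  56.] locker [ 15. -89.]
(210, 200) [562. 139.  50.] locker [-17. -64.]
(270, 200) [641. 138.  49.] locker [ 62. -55.]
(183, 60) [548. 308.  78.] locker [-52. 101.]
(190, 45) [553. 324.  60.] locker [-50. 118.]
(312, 50) [679. 311. 109.] locker [ 77. 122.]
(283, 240) [658.  79.  50.] locker [  87. -111.]
(290, 180) [667. 165.  49.] locker [ 84. -25.]
```

```bash
python3 -c "
from h import *
go([.5975,.197,.069],-6)"
```

```text
shift mm [  0.6 -25.  232.4] twist 0.09253083636265924 tooly -0.7
```

Request:
jog_arm(steps=[0.05,0.001,-0.025,0.02,0.093,0.05,0.001,-0.025,0.05,0.093,0.05,0.001,-0.025,0.085,0.093,0.05,0.001,-0.025,0.12,0.093,0.05,0.001,-0.025,0.15,0.093,0.05,0.001,-0.025,0.17,0.093,0.05,0.001,-0.025,0.185,0.093,0.05,0.001,-0.025,0.195,0.093,0.05,0.001,-0.025,0.195,0.093,0.05,0.001,-0.025,0.195,0.093])

```text
clock: 19.6
position: [0.5977, 0.1973, 0.1071]
ee_rot: [0.742, 0.67, 0.001, 0.0]
ft_force: [0.8, 1.4, -0.4]
grip_width: 0.585
```

```bash
python3 -c "
from h import *
st();go([.5975,.197,.069],-6)
im,d=manip.camera('wrist');cv2.imwrite('pics/w9.png',im[:,:,::-1])"
```

```text
19.6 pos [597.7 197.3 107.1] q [0.742 0.67  0.001 0.   ] F [ 0.78  1.38 -0.42] g 0.585 j [-0.78  0.49  0.5   1.63 -0.26  1.09 -0.31]
shift mm [-0.3 -0.2 38.1] twist 0.0025097208264665423 tooly -5.9
```

View pics/w9.png

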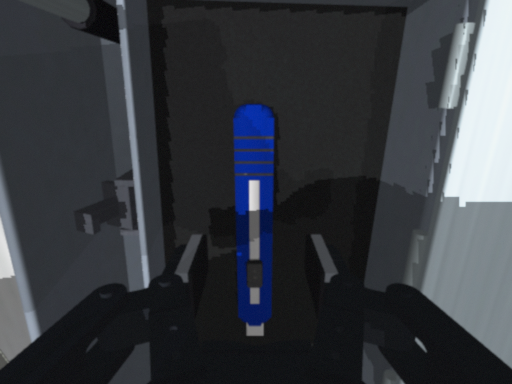

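Request:
jog_arm(steps=[0.05,0,0,0.012,0,0.05,0,0,0.024,0,0.05,0,0,0.032,0,0.05,0,0,0.036,0,0.05,0,0,0.038,0,0.05,0,0,0.038,0,0.0,0,0,0.038,0,0,0,0,0.038,0,0,0,0,0.038,0,0,0,0,0.038,0], grip_force=40)

```text
clock: 20.65
position: [0.5975, 0.1973, 0.0688]
ee_rot: [0.743, 0.67, 0.001, 0.0]
ft_force: [-0.9, -0.3, 4.0]
grip_width: 0.249
```

```bash
python3 -c "
from h import *
st()"
```

```text
20.65 pos [597.5 197.3  68.8] q [0.743 0.67  0.001 0.   ] F [-0.93 -0.29  3.99] g 0.249 j [-0.76  0.53  0.49  1.66 -0.28  1.02 -0.29]
```

Request:
jog_arm(steps=[0,0,0,-0.003,0,0,0,0,-0.01,0,0,0,0,-0.025,0,0,0,0,-0.045,0,0,0,0,-0.07,0,0,0,0,-0.1,0,0,0,0,-0.13,0,0,0,0,-0.16,0,0,0,0,-0.18,0,0,0,0,-0.18,0])

```text
clock: 21.65
position: [0.5985, 0.1972, 0.2526]
ee_rot: [0.743, 0.67, 0.003, 0.001]
ft_force: [0.3, -0.1, -0.7]
grip_width: 0.248
```

```bash
python3 -c "
from h import *
st();im,d=manip.camera('wrist');cv2.imwrite('pics/w10.png',im[:,:,::-1])
im,d=manip.camera('side');cv2.imwrite('pics/s10.png',cv2.resize(im[30:240,130:370,::-1],None,fx=3,fy=2.8))
go([.535,-.228,.2],0.5)
print(manip.get_obs()['position'])"
```

```text
21.65 pos [598.5 197.2 252.6] q [0.743 0.67  0.003 0.001] F [ 0.35 -0.13 -0.72] g 0.248 j [-0.81  0.36  0.55  1.47 -0.19  1.35 -0.35]
shift mm [-429.2  -18.1   48.5] twist -0.11186823387909263 tooly -5.9
[0.5971299  0.197079   0.24877945]
```

View pics/w10.png

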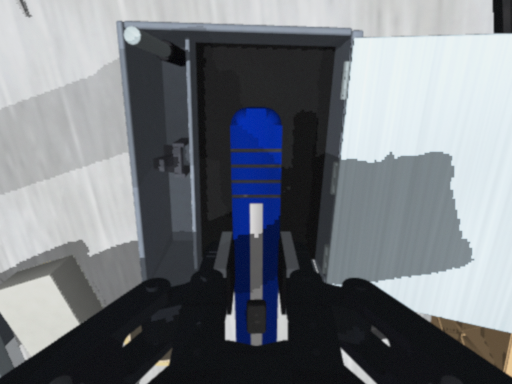

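View pics/s10.png

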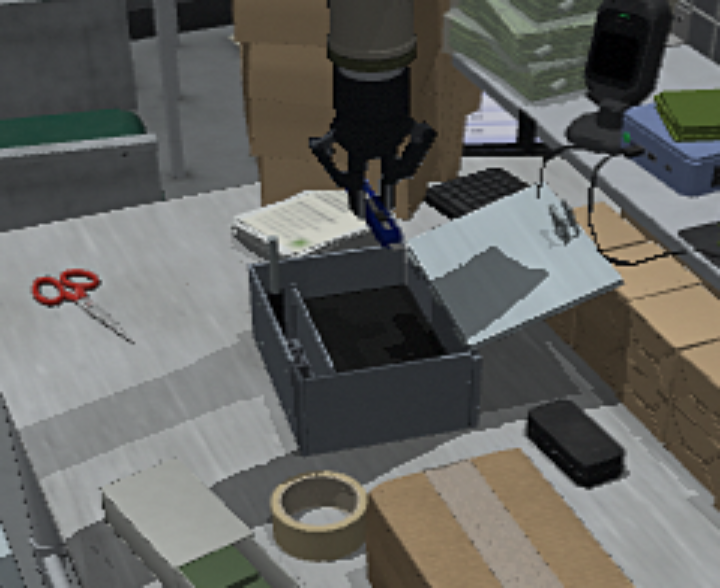

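Request:
jog_arm(steps=[0,-0.01,0,0,0,0,-0.03,-0.002,0,-0.01,0,-0.06,-0.004,0,-0.02,0,-0.1,-0.006,0,-0.03,0,-0.14,-0.008,0,-0.04,0,-0.18,-0.01,0,-0.05,0,-0.22,-0.012,0,-0.06,0,-0.26,-0.014,0,-0.07,0,-0.3,-0.016,0,-0.08,0,-0.335,-0.018,0,-0.094])

```text
clock: 22.75
position: [0.5431, -0.137, 0.2473]
ee_rot: [0.711, 0.703, -0.001, -0.001]
ft_force: [0.8, -0.7, -0.8]
grip_width: 0.246
```

Request:
jog_arm(steps=[0,-0.03,0,0,0,0,-0.055,0,0,0,0,-0.075,0,0,0,0,-0.088,0,0,0,0,-0.094,0,0,0,0,-0.094,0,0,0,0,-0.094,0,0.015,0,0,-0.094,0,0.03,0,0,-0.094,0,0.04,0,0,-0.094,0,0.045,0])

```text
clock: 23.75
position: [0.5434, -0.2273, 0.2013]
ee_rot: [0.71, 0.704, -0.001, -0.001]
ft_force: [-0.0, -0.8, -0.3]
grip_width: 0.252
```

```bash
python3 -c "
from h import *
st()
im,d=manip.camera('side');cv2.imwrite('pics/s11.png',cv2.resize(im[130:310,200:380,::-1],None,fx=3.3,fy=3.3))
go([.535,-.228,.156],-0.5)"
```

```text
23.75 pos [ 543.4 -227.3  201.3] q [ 0.71   0.704 -0.001 -0.001] F [-0.01 -0.78 -0.3 ] g 0.252 j [-0.28  0.34  0.74  1.66 -0.24  1.24  0.5 ]
shift mm [-0.6 -8.2 45.2] twist 0.00031526992276568344 tooly -0.5
```

View pics/s11.png

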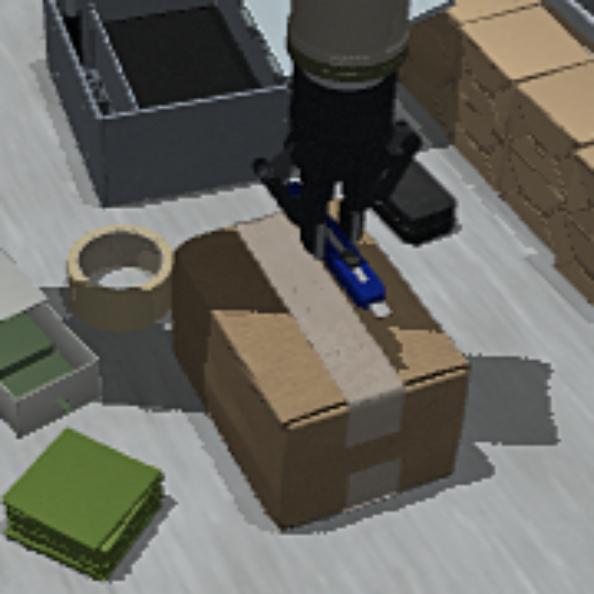

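Request:
jog_arm(steps=[0,0,-0.004,0.008,0,0,0,-0.008,0.018,0,0,0,-0.008,0.028,0,0,0,-0.008,0.036,0,0,0,-0.008,0.041,0,0,0,-0.008,0.044,0,0,0,-0.008,0.046,0,0,0,-0.008,0.047,0,0,0,-0.008,0.0475,0,0,0,-0.008,0.0475,0])

```text
clock: 24.8
position: [0.536, -0.2281, 0.1558]
ee_rot: [0.71, 0.704, 0.0, 0.0]
ft_force: [0.2, 0.5, -0.8]
grip_width: 0.246
```

```bash
python3 -c "
from h import *
st()"
```

```text
24.8 pos [ 536.  -228.1  155.8] q [0.71  0.704 0.    0.   ] F [ 0.23  0.54 -0.76] g 0.246 j [-0.27  0.37  0.73  1.73 -0.26  1.15  0.53]
```

Request:
jog_arm(steps=[0,0,0,0.0005,0,0,0,0,0.001,0,0,0,0,0.0015,0,0,0,0,0.002,0,0,0,0,0.0025,0,0,0,0,0.003,0,0,0,0,0.003,0,0,0,0,0.003,0,0,0,0,0.003,0,0,0,0,0.003,0])

```text
clock: 25.8
position: [0.536, -0.2281, 0.1527]
ee_rot: [0.71, 0.704, 0.0, -0.0]
ft_force: [0.4, 0.1, -1.0]
grip_width: 0.245
```

Request:
jog_arm(steps=[0,0,0,0.0003,0,0,0,0,0.0006,0,0,0,0,0.0009,0,0,0,0,0.0012,0,0,0,0,0.0012,0,0,0,0,0.0012,0,0,0,0,0.0012,0,0,0,0,0.0012,0,0,0,0,0.0012,0,0,0,0,0.0012,0])

```text
clock: 26.8
position: [0.536, -0.2282, 0.1523]
ee_rot: [0.71, 0.704, 0.0, -0.0]
ft_force: [-3.4, 1.7, 8.5]
grip_width: 0.242
```

Request:
jog_arm(steps=[0,0,0,-0.0008,0,0,0,0,-0.0008,0,0.03,0,0,-0.0008,0,0.04,0,0,-0.0008,0,0.05,0,0,-0.0008,0,0.06,0,0,-0.0008,0,0.06,0,0,-0.005,0,0.06,0,0,-0.02,0,0.06,0,0,-0.045,0,0.06,0,0,-0.08,0])

```text
clock: 27.8
position: [0.5353, -0.228, 0.2324]
ee_rot: [0.71, 0.704, -0.001, -0.001]
ft_force: [1.3, 0.8, 0.6]
grip_width: 0.701
```

Request:
jog_arm(steps=[0.06,0,0,-0.04,0,0.06,0,0,-0.08,0,0.06,0.03,0,-0.1,0,0.06,0.07,0,-0.1,0,0.06,0.11,0,-0.1,0,0.06,0.15,0,-0.1,0,0.06,0.18,0,-0.1,0,0.06,0.2,0,-0.1,0,0.06,0.2,0,-0.1,0,0.06,0.2,0,-0.1,0])

```text
clock: 28.8
position: [0.5377, -0.0286, 0.3324]
ee_rot: [0.71, 0.704, 0.0, 0.0]
ft_force: [-0.5, 0.4, 0.8]
grip_width: 0.704
```

```bash
python3 -c "
from h import *
st()
im,d=manip.camera('side');cv2.imwrite('pics/s12.png',cv2.resize(im[70:310,110:430,::-1],None,fx=2.4,fy=2.4))
im,d=manip.camera('top');cv2.imwrite('pics/t12.png',im[:,:,::-1])
P=cloud('top',d)
for nm,(r0,r1,c0,c1),zr in [('carton+',(135,225,275,390),(.14,.17)),('adapter',(95,130,230,282),(.02,.05))]:
    Q=P[r0:r1,c0:c1].reshape(-1,3);Q=Q[(Q[:,2]>zr[0])&(Q[:,2]<zr[1])]
    if len(Q)>4:
        r=cv2.minAreaRect((Q[:,:2]*1000).astype(np.float32));print(nm,len(Q),r,np.median(Q[:,2]))
"
```

```text
28.8 pos [537.7 -28.6 332.4] q [0.71  0.704 0.    0.   ] F [-0.45  0.38  0.82] g 0.704 j [-0.62  0.1   0.64  1.58 -0.06  1.47  0.02]
carton+ 497 ((537.1304931640625, -238.00979614257812), (156.93292236328125, 22.17717170715332), 89.20537567138672) 0.14810586820290106
```

View pics/s12.png

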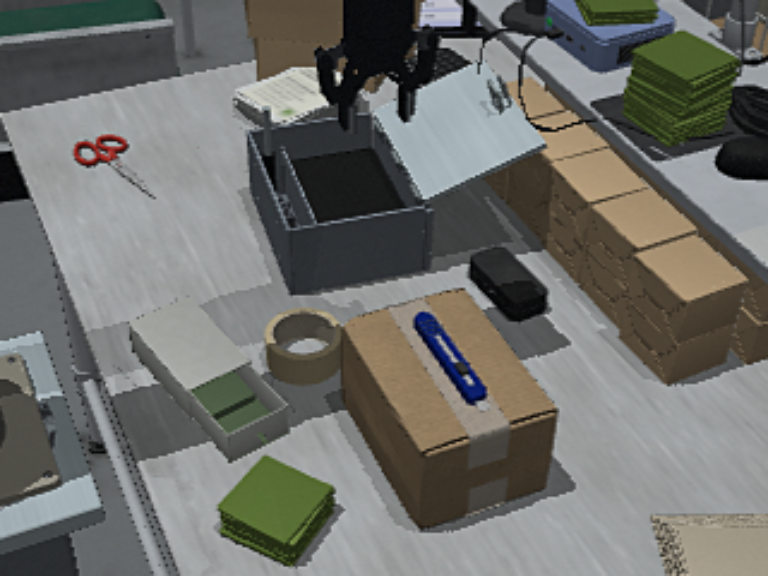

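View pics/t12.png

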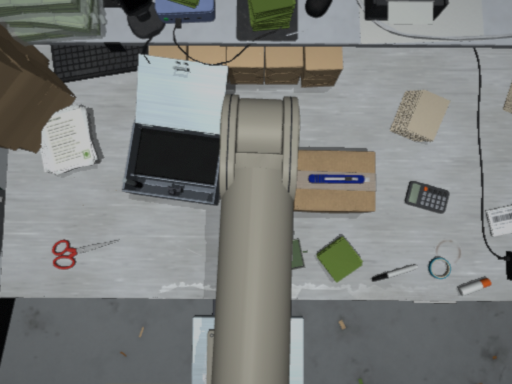

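The cutter lies flat and centred along the carton's tape (top view about (337,179), its upper surface 14 mm above the carton). The flap is lying over at the back, the bystanders are unmoved, and the arm is clear of everything.

```bash
python3 -c "
from workcell import manip
print(manip.hand_in())"
```

```text
the job is handed in; nothing more can be done
None
```

The job is done and handed in at about 29 s of the 72 s allowed: the box cutter lies flat on top of the carton and the locker flap stays open at the back.

- **Pressing:** I pressed the flap at its ring in small steps. It turned hard after about 13.5 mm, with a peak of about 15 N, and it sprang ajar when I let it come up.
- **Opening:** The moves cannot tilt the tool, so I did not hook a tilted finger underneath. Instead I set a vertical, closed finger against the lower corner of the front edge, 60 to 80 mm off centre on the -y side. I swung the flap up along its arc, about 14 N at first contact and under 2 N at the later readings, until it fell over by itself.
- **Placing:** I gripped the cutter at 40 N, carried it level and set it down with about 8.5 N. I released it and moved the arm clear.

**Last checks:**
- **Cutter:** The top-camera depth puts its centre about 10 mm from the carton's centre, parallel to the carton's long side, with its upper face 14 mm above the carton top.
- **Flap:** It is seen lying open at the back.
- **Bystanders:** The tape roll, adapter and coasters look unmoved in the side view. The arm hid the tape roll and adapter from the top camera, so I have no final measurement of those two. I did not re-measure the coasters.

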